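Open the push-and-turn tub

ROBOT

A 7-joint arm with a two-finger parallel gripper is mounted at the origin on a cart in front of the work surface, level with it; the furniture and walls round the work are solid. World frame = base frame: x ahead of the robot, y to its left, z up, the work surface at z = 0. Lengths are in m, angles in rad, forces in N, time in s.
With the tool pointing down it reaches from about 0.4 to 0.85 m from the base axis. Payload 10.4 kg.
Tool frame: the origin (TCP) lies at the very end of the fingers, on their centre line; the grasp point (between the pads) lies 19 mm behind it (r.pinch_z is the distance from the TCP to the grasp point, in m); z points along the fingers, y is the line along which they close (so a half turn about z gives the same grasp; the last joint's range is limited). The gripper opens to 87 mm and grips with 3 to 60 N. Pads are 19 mm wide; open, the fingers measure 117 mm over their backs; the gripper's body (75 mm by 190 mm) begins 51 mm behind the grasp point.
Start: joints at [1.156, 0.332, -0.065, 1.46, 0.022, 1.35, -0.088], TCP at [0.239, -0.578, 0.223] pointing down, gripper open.
Joint ranges: [-2.6, 2.6], [-0.5, 2.12], [-1.47, 1.34], [0.16, 2.42], [-1.27, 4.41], [0.06, 2.06], [-2.6, 2.6]. Speed limits (rad/s): [2.22, 2.22, 2.79, 2.79, 3.14, 3.14, 3.14].

INTERFACE

Orientations are given as a unit quaternion [x, y, z, w].
In Python, from bench import r, camera gives the robot as it stands. The module is installed in compiled form; this text tells all that it offers.
- The arm moves only by the shell command python3 -m pendant 'ROWS' [FORCE]. ROWS is JSON, a list of rows, each an object with "dp": the shift along the tool's x, y, z as a fraction of full scale, a list of three; "rotation": the turn, a rotation vector about the tool's x, y, z as a fraction of full scale, a list of three; "jaw": the opening, from 0 (shut) to 1 (fully open). A call has 1 to 8 rows; each row is the pose to reach, as a shift and turn from the pose commanded when the call began, along the tool's axes at that moment, turning the shorter way round; what a row does not reach only later rows make up. Full scale, the value 1, is 0.15 m for a shift and 2 pi rad for a turn. A row lasts 1/8 s, in which the tool goes at most 62.5 mm and 10.7 degrees, less where a joint would pass 70% of its speed; a pose out of reach is approached as far as the arm can. A call with a number of a shift or a turn outside -1 to 1 is refused whole. A call with a gripper value outside its range is refused whole. The fingers move at their own pace and stop on an object; FORCE is the grip in N (left out, the last holds). Time passes only in rows, so rows that repeat a pose let the fingers close. It gives the time, the measured TCP pose, the force, the opening and the grip force at its end, in the units of the state.
- r.read_state(): the state, without advancing time (a new reading comes with each control period).
- camera(name): name is "side" or "top" or "wrist"; returns a dict with "image" (400x640x3 uint8, red, green, blue), "z_map" (400x640 float32, m along the optical axis (not along the pixel's ray), 0 where there is no reading), "mtx" (3x3 intrinsics, pixels), "T" (4x4, takes a point from camera to world coordinates). Camera axes: x right, y down, z forward; pixel columns grow to the right and rows downward; lengths in m; the calibration is good to about 2 mm. A picture is of the moment at which its call begins.
- r.close_job(): hands the job in; it is judged then, once.
The state is a dict: "time": time; "joint_positions": joint angles; "joint_vel": joint speeds; "joint_torque": joint torques, N m; "ee_pos": TCP position; "eef_rot": TCP orientation; "ft_force": force on the tool from outside, world axes, zero at the start; "torque": the same for the moment, N m; "width": finger opening in m; "grip_force": force on a finger pad.
Only numpy, scipy, OpenCV 4.12 (cv2) and the standard library are available. Lean on these libraries where they do the work, as an engineer would, in place of code of your own. Each camera call takes 0.05 s, during which the arm holds its last target. There are 200 camera calls.

TASK

Take the tablet tub that lies on the bench, stand it upright in the square holder and let go of it, then open its child-resistant cap from above: press the cap down firmly (but do not crush the tub or force the cap past its stop) while turning it anticlockwise, and lift it off. Leave the open tub standing in the holder and set the cap flat on the bench, open side down, without shifting the roll of tape, the spring clamp or the small carton.

Things in the scene. Friction and masses are not known exactly. Their poses are not given: they have to be found in the camera images.
- tub: White plastic tub, lying on a flat side at the start, cap end to the robot's left (give or take 0.5 rad). Square body 64 x 64 mm, 60 mm long, then a neck 40 mm wide to 86 mm from the foot; 102 mm long with the cap; 0.15 to 0.31 kg. Origin: centre of the foot's face, x axis along the tub from foot to cap, y and z square to its sides.
- tub_seat (a point): Point on the tub's axis, 67.5 mm from the foot: here lies the cap's origin when the cap is on and locked. Lying, the axis is 32 mm above the bench. The tub can turn about 7 degrees either way in the holder. Locked, the cap holds well enough to carry the tub by it. The cap's rim stands only 7.5 mm above the body's shoulder: to press, grip the cap's upper half.
- cap: Black twelve-sided push-and-turn cap on the tub, 60 mm across flats, 34.5 mm high, 65 g. Origin: centre of its open rim; x axis out through its closed top; y and z axes point to flats, parallel to the tub's y and z while locked.
- cap_top (a point): Centre of the cap's closed top, on its axis 34.5 mm from the rim. Press towards the tub by 5 mm to clear the locking teeth (spring 6 N at rest, about 13 N there); it bottoms at 7.5 mm (16 N). While pressed, turn it anticlockwise from above 45 to 80 degrees (best 63) relative to the tub; a stop comes just beyond. Then let up: it lifts off freely. Turned unpressed it jams.
- holder: Aluminium holder screwed to the bench, 112 x 112 mm base plate 4 mm thick with four walls round a square pocket 72 x 72 mm, open above; wall tops 24 mm above the bench. It keeps the tub from turning; the tub cracks if pressed or twisted against it with over 90 N. Origin: centre of its underside, on the bench; x and y axes square to the pocket's walls, z up.
- holder_in (a point): Centre of the pocket's floor, 4 mm above the bench: the tub's foot stands here. A long low bag sealer, 115 mm high, stands to the right of the work (its left side 0.11 m right of the robot's middle): pass over or clear of it.
- masking_tape: Roll of cream paper tape lying flat, 104 mm across, 25 mm high; origin under its centre. Bystander: leave alone.
- clamp: Black spring clamp with orange jaw tips lying flat, 122 mm long, 20 mm high; origin under its centre. Bystander: leave alone.
- box: Small yellow printed carton, 50 x 90 x 50 mm; origin under its centre. Bystander: leave alone.

How it is judged:
On the way, in this order (a step that is already met when the one before it is completed fails the run):
1. the tub stands upright in the holder with its cap still on, let go (horizontal distance between tub and holder_in below 0.012 m and height (world z) of tub below 0.01 m and angle between tub's own x axis and vertical below 0.1 rad and distance between cap and tub_seat below 0.006 m and contact force between the fingers and cap below 0.5 N and contact force between the fingers and tub below 0.5 N), for 0.1 s.
2. the cap is off and above the tub, which still stands in the holder (horizontal distance between tub and holder_in below 0.012 m and height (world z) of tub below 0.01 m and angle between tub's own x axis and vertical below 0.1 rad and x of cap in the frame of tub above 0.092 m), for 0.1 s.
At the end, for the whole second after the job is handed in: The tub stands upright (within 0.1 rad) on the holder's floor, its foot within 12 mm of the pocket's centre and less than 10 mm above the bench; the cap lies on the bench, open side down and flat (within 0.08 rad, rim within 5 mm of the bench top), more than 70 mm from the tub's axis; both at rest (horizontal distance between tub and holder_in below 0.012 m and height (world z) of tub below 0.01 m and angle between tub's own x axis and vertical below 0.1 rad and angle between cap's own x axis and vertical below 0.08 rad and height (world z) of cap between -0.005 and 0.005 m and horizontal distance between cap and tub above 0.07 m and linear speed of each of cap, tub below 0.02 m/s); the robot touches nothing.
It fails at once if the tub is cracked: pressed or twisted against the holder with more than 90 N (contact force between tub and holder above 90 N).
It fails at once if the roll of tape is moved by more than 20 mm (distance of masking_tape from where it was at the start of the episode above 0.02 m).
It fails at once if the spring clamp is moved by more than 20 mm (distance of clamp from where it was at the start of the episode above 0.02 m).
It fails at once if the carton is moved by more than 20 mm (distance of box from where it was at the start of the episode above 0.02 m).
It also fails if it takes over 67 s, if anything falls off the work surface, if the arm or the gripper's body presses on something with over 40 N, if the wrist force passes 120 N, or if a joint passes its speed limit or range.

## Working session

There is one attempt and no reset: what is moved stays moved. The work goes in short steps, Python scripts to look and compute and a shell command to move; the robot and the scene stay as the last step left them, time stands still between calls to the robot, and variables do not carry over. Pictures are saved under pics/ and viewed, at most 10 in all, crops included, and the job is handed in when it is done.

```bash
mkdir -p pics; python3 - <<'E'
from bench import r,camera
import cv2,numpy as np
s=r.read_state();print(s['time'],s['ee_pos'],s['eef_rot'],s['ft_force'],s['width'],r.pinch_z)
ims=[]
for n in("top","side"):
    c=camera(n);np.savez(f"pics/{n}0.npz",**c);cv2.imwrite(f"pics/{n}0.png",c['image'][...,::-1]);print(n,c['mtx'].tolist(),c['T'].round(3).tolist())
E
```

```text
0.0 [ 0.23848853 -0.57729595  0.22175692] [ 9.80870694e-01  1.94659185e-01 -1.68409155e-04 -6.74324447e-04] [ 0.11221735 -0.73199499  1.47509423] 0.08694166661309775 0.0187
top [[461.06783148299235, 0.0, 316.454541128195], [0.0, 461.06783148299235, 201.46245106044398], [0.0, 0.0, 1.0]] [[0.021, -0.996, 0.091, 0.446], [-1.0, -0.021, -0.0, 0.216], [0.002, -0.091, -0.996, 1.191], [0.0, 0.0, 0.0, 1.0]]
side [[479.6054647959429, 0.0, 320.1275020279123], [0.0, 479.6054647959429, 195.04765258625832], [0.0, 0.0, 1.0]] [[0.997, 0.049, -0.058, 0.613], [0.074, -0.463, 0.883, -0.757], [0.017, -0.885, -0.465, 0.567], [0.0, 0.0, 0.0, 1.0]]
```

View pics/top0.png

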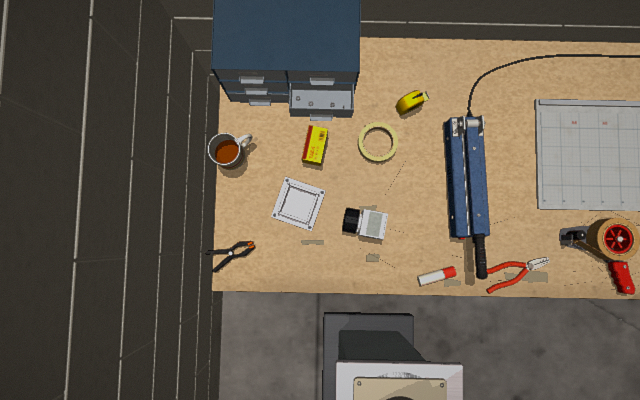

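View pics/side0.png

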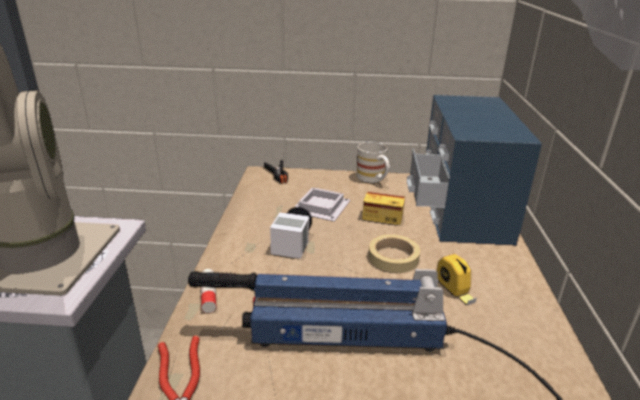

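The top view shows the tub at about (365,223) with its cap on the left at (351,221). The holder is at (299,203), the carton at (315,146), the tape at (378,142) and the clamp at (232,256). The side view agrees with this. Next I'll measure them.

```bash
cat > h.py <<'E'
import numpy as np,cv2
def cloud(c):
    z=c['z_map'];v,u=np.mgrid[:400,:640];K=c['mtx']
    p=np.stack([(u-K[0,2])/K[0,0]*z,(v-K[1,2])/K[1,1]*z,z],-1)
    w=p@c['T'][:3,:3].T+c['T'][:3,3]; w[z==0]=np.nan
    return w
def rect(pts): 
    (c,s,a)=cv2.minAreaRect((pts[:,:2]*1000).astype(np.float32)); return np.round(c,1),np.round(s,1),round(a,1)
E
python3 - <<'E'
from h import *
c=dict(np.load('pics/top0.npz'));w=cloud(c);z=w[...,2];im=c['image'].astype(int)
v,u=np.mgrid[:400,:640]
def box(a,b,d,e):return (u>=a)&(u<=b)&(v>=d)&(v<=e)
print('bench',np.nanmedian(z[box(270,360,245,280)]))
t=box(335,395,200,245)
br=im.sum(-1)
body=t&(z>.056)&(z<.07)&(br>330);cap=t&(z>.02)&(br<200)
for n,m in(('body',body),('cap',cap),('tub',t&(z>.03)),('holder',box(265,332,170,235)&(z>.015)),('holder all',box(265,332,170,235)&(z>.0025)),('floor',box(292,305,197,210)),('box',box(300,332,120,170)&(z>.03)),('tape',box(350,405,115,165)&(z>.015)),('clamp',box(202,262,235,275)&(z>.006))):
    p=w[m];print(n,m.sum(),'zmed',np.median(p[:,2]).round(4),'mean',p.mean(0).round(4),rect(p))
print('cap zmax',np.percentile(z[cap],[50,90,98]))
c=dict(np.load('pics/side0.npz'));w=cloud(c);z=w[...,2]
m=(w[...,0]>.4)&(w[...,0]<.56)&(w[...,1]>.02)&(w[...,1]<.19)&(z>.058)&(z<.075)
print('side tub',m.sum(),rect(w[m]),w[m].mean(0))
E
```

```text
bench 0.0004735209096876636
body 650 zmed 0.0647 mean [0.4979 0.0763 0.0646] (array([498.7,  79.5]), array([67.7, 64.3]), 80.9)
cap 350 zmed 0.0583 mean [0.5055 0.1315 0.0556] (array([503.6, 117. ]), array([62.7, 61.6]), 80.0)
tub 1074 zmed 0.0632 mean [0.5003 0.0961 0.0609] (array([501.3,  97. ]), array([103.,  65.]), 80.8)
holder 298 zmed 0.024 mean [0.5498 0.2648 0.0239] (array([549.4, 264. ]), array([84.3, 84.5]), 72.0)
holder all 2169 zmed 0.005 mean [0.5506 0.2623 0.0076] (array([551.9, 262.8]), array([168.9, 174.3]), 1.2)
floor 196 zmed 0.0045 mean [0.5487 0.2623 0.0046] (array([548.7, 262.4]), array([34.5, 33.9]), 1.3)
box 760 zmed 0.0513 mean [0.6962 0.224  0.0521] (array([701.4, 222.4]), array([ 54.1, 100.9]), 77.4)
tape 621 zmed 0.0247 mean [0.7127 0.0629 0.0254] (array([722.6,  66.9]), array([124.9, 100.9]), 26.1)
clamp 455 zmed 0.018 mean [0.418  0.4289 0.0176] (array([405.6, 423.6]), array([ 86.1, 143.5]), 1.3)
cap zmax [0.05831598 0.0638168  0.06611528]
side tub 668 (array([501.2,  94.1]), array([106.1,  64.9]), 80.6) [0.49977327 0.07933021 0.06277579]
```

```bash
cat >> h.py <<'E'
from scipy.spatial.transform import Rotation as Ro
def toolR(th,b):
    t,b=np.radians([th,b]);h=np.array([np.cos(t),np.sin(t),0]);d=np.array([0,0,-1.])
    z=np.cos(b)*d+np.sin(b)*h;x=np.cos(b)*h-np.sin(b)*d
    return np.stack([x,np.cross(z,x),z],1)
def go(P,th,b,s=None,grasp=True):
    from bench import r
    s=s or r.read_state();R=Ro.from_quat(s['eef_rot']).as_matrix();T=toolR(th,b)
    p=np.array(P,float)+(r.pinch_z*T[:,2] if grasp else 0)
    d=R.T@(p-s['ee_pos'])/.15;w=Ro.from_matrix(R.T@T).as_rotvec()/(2*np.pi)
    print('dp',d.round(4),'rot',w.round(4),'deg',round(np.linalg.norm(w)*360,1),'| ee',np.round(s['ee_pos'],4),'F',np.round(s['ft_force'],1),'w',round(s['width'],4),'t',round(s['time'],2))
E
python3 -c "
from h import *
go((.45,-.35,.25),22.4,0);go((.5,.0,.25),81,0);go((.5068,.1306,.2),80.8,-30)"
```

```text
dp [ 1.8816 -0.8623 -0.0622] rot [-0.0002  0.      0.0001] deg 0.1 | ee [ 0.2385 -0.5773  0.2218] F [ 0.7 -0.   0.2] w 0.0872 t 0.1
dp [ 3.0807 -2.8915 -0.0596] rot [-2.000e-04 -1.000e-04 -1.626e-01] deg 58.6 | ee [ 0.2385 -0.5773  0.2218] F [ 0.7 -0.   0.2] w 0.0872 t 0.1
dp [ 3.4224 -3.6254  0.2579] rot [-0.0426 -0.076  -0.1582] deg 65.0 | ee [ 0.2385 -0.5773  0.2218] F [ 0.7 -0.   0.2] w 0.0872 t 0.1
```

```bash
python3 -m pendant '[{"dp":[1,-0.9,-0.3],"rotation":[0,0,0],"jaw":1},{"dp":[1,-0.9,-0.3],"rotation":[0,0,0],"jaw":1},{"dp":[1,-0.9,-0.3],"rotation":[0,0,0],"jaw":1},{"dp":[1,-0.9,-0.3],"rotation":[0,0,0],"jaw":1}]' 40
python3 -m pendant '[{"dp":[1,-1,0],"rotation":[0,0,0],"jaw":1},{"dp":[1,-1,0],"rotation":[0,0,0],"jaw":1},{"dp":[1,-1,0],"rotation":[0,0,0],"jaw":1},{"dp":[1,-1,0],"rotation":[0,0,0],"jaw":1}]'
python3 -m pendant '[{"dp":[1,-1,0],"rotation":[0,0,-0.16],"jaw":1},{"dp":[1,-1,0],"rotation":[0,0,-0.16],"jaw":1},{"dp":[1,-1,0],"rotation":[0,0,-0.16],"jaw":1},{"dp":[1,-1,0],"rotation":[0,0,-0.16],"jaw":1},{"dp":[1,-1,0],"rotation":[0,0,-0.16],"jaw":1},{"dp":[1,-1,0],"rotation":[0,0,-0.16],"jaw":1}]'
python3 -c "
from h import *
go((.5,.08,.22),72,60);go((.5068,.1306,.2),80.8,-30)
from bench import r;print(r.read_state()['joint_positions'])"
```

```text
time: 0.6
ee_pos: [0.328, -0.3924, 0.2686]
eef_rot: [0.98, 0.197, 0.001, 0.0]
ft_force: [0.2, -1.1, 0.2]
width: 0.087
grip_force: 0.0
time: 1.1
ee_pos: [0.4081, -0.1967, 0.2675]
eef_rot: [0.981, 0.196, 0.0, -0.0]
ft_force: [0.3, -1.1, 0.2]
width: 0.0871
grip_force: 0.0
time: 1.85
ee_pos: [0.4885, -0.0041, 0.267]
eef_rot: [0.765, 0.645, -0.0, -0.0]
ft_force: [-0.1, -0.7, -0.4]
width: 0.0867
grip_force: 0.0
dp [ 0.6725 -0.0036  0.3759] rot [-0.0122  0.1664  0.0208] deg 60.5 | ee [ 0.4885 -0.0041  0.267 ] F [-0.1 -0.7 -0.4] w 0.0867 t 1.85
dp [ 0.8435 -0.0307  0.5549] rot [-0.0005 -0.0833 -0.0014] deg 30.0 | ee [ 0.4885 -0.0041  0.267 ] F [-0.1 -0.7 -0.4] w 0.0867 t 1.85
[ 0.54143459  0.04683232 -0.6387716   1.7112068   0.02805415  1.3936965
 -0.27153392]
```

Before grasping, I'll test in the air that the arm can reach the upright-placing tilt (+60°).

```bash
python3 -m pendant '[{"dp":[0.9,-0.3,0.1],"rotation":[-0.0122,0.1664,0.0208],"jaw":1},{"dp":[0.9,-0.3,0.1],"rotation":[-0.0122,0.1664,0.0208],"jaw":1},{"dp":[0.9,-0.3,0.1],"rotation":[-0.0122,0.1664,0.0208],"jaw":1},{"dp":[0.9,-0.3,0.1],"rotation":[-0.0122,0.1664,0.0208],"jaw":1},{"dp":[0.9,-0.3,0.1],"rotation":[-0.0122,0.1664,0.0208],"jaw":1},{"dp":[0.9,-0.3,0.1],"rotation":[-0.0122,0.1664,0.0208],"jaw":1},{"dp":[0.9,-0.3,0.1],"rotation":[-0.0122,0.1664,0.0208],"jaw":1},{"dp":[0.9,-0.3,0.1],"rotation":[-0.0122,0.1664,0.0208],"jaw":1}]'
python3 -c "
from h import *
go((.5495,.2635,.2),72,60);go((.5068,.1306,.16),80.8,-30)
from bench import r;print(r.read_state()['joint_positions'])"
```

```text
time: 2.85
ee_pos: [0.4678, 0.1371, 0.2529]
eef_rot: [0.702, 0.509, 0.405, -0.292]
ft_force: [0.7, -0.3, 0.2]
width: 0.087
grip_force: 0.0
dp [0.1821 0.2532 1.1415] rot [ 0.0006  0.0003 -0.    ] deg 0.2 | ee [0.4678 0.1371 0.2529] F [ 0.7 -0.3  0.2] w 0.087 t 2.85
dp [-0.6401  0.2688  0.3466] rot [ 0.0075 -0.2491 -0.0267] deg 90.2 | ee [0.4678 0.1371 0.2529] F [ 0.7 -0.3  0.2] w 0.087 t 2.85
[ 0.69863941  0.01153173 -0.42177314  2.16085603 -1.13905255  1.24975424
  0.52058578]
```

```bash
python3 -m pendant '[{"dp":[0,0.25,0.9],"rotation":[0,0,0],"jaw":1},{"dp":[0,0.25,0.9],"rotation":[0,0,0],"jaw":1},{"dp":[-0.1,0.25,1],"rotation":[0,0,0],"jaw":1},{"dp":[-0.2,0.25,1],"rotation":[0,0,0],"jaw":1},{"dp":[-0.2,0.25,1],"rotation":[0,0,0],"jaw":1}]'
python3 -c "
from h import *
go((.5495,.2635,.11),72,60);go((.5068,.1306,.2),80.8,-30)
from bench import r;print(r.read_state()['joint_positions'])"
```

```text
time: 3.48
ee_pos: [0.5394, 0.2335, 0.1516]
eef_rot: [0.702, 0.508, 0.405, -0.292]
ft_force: [0.3, -0.3, -0.4]
width: 0.087
grip_force: 0.0
dp [-0.1344  0.0006  0.4465] rot [ 0.0008  0.0001 -0.0003] deg 0.3 | ee [0.5394 0.2335 0.1516] F [ 0.3 -0.3 -0.4] w 0.087 t 3.48
dp [-0.205   0.0191 -0.7833] rot [ 0.0074 -0.2493 -0.027 ] deg 90.3 | ee [0.5394 0.2335 0.1516] F [ 0.3 -0.3 -0.4] w 0.087 t 3.48
[ 0.57484397  0.32442821 -0.59782164  2.11590482 -1.2474406   0.86116119
  0.63823522]
```

```bash
python3 -m pendant '[{"dp":[-0.13,0,0.45],"rotation":[0,0,0],"jaw":1},{"dp":[-0.13,0,0.45],"rotation":[0,0,0],"jaw":1},{"dp":[-0.13,0,0.45],"rotation":[0,0,0],"jaw":1}]'
python3 -c "
from h import *
go((.5495,.2635,.09),72,60);go((.5068,.1306,.2),80.8,-30)
from bench import r;print(r.read_state()['joint_positions'])"
```

```text
time: 3.85
ee_pos: [0.5551, 0.28, 0.1017]
eef_rot: [0.702, 0.507, 0.406, -0.293]
ft_force: [-0.8, -0.3, 0.5]
width: 0.0869
grip_force: 0.0
dp [-0.1259 -0.0016  0.0632] rot [ 0.0008 -0.0001 -0.0002] deg 0.3 | ee [0.5551 0.28   0.1017] F [-0.8 -0.3  0.5] w 0.0869 t 3.85
dp [-0.0795  0.0174 -1.2333] rot [ 0.0075 -0.2495 -0.027 ] deg 90.4 | ee [0.5551 0.28   0.1017] F [-0.8 -0.3  0.5] w 0.0869 t 3.85
[ 0.62678786  0.52185056 -0.78430947  2.09070012 -1.24637569  0.64398171
  0.70772234]
```

The holder pose can be reached. I'll back out, raise, and rotate to the grasp tilt.

```bash
python3 -m pendant '[{"dp":[0.1,0,-1],"rotation":[0,0,0],"jaw":1},{"dp":[0.1,0,-1],"rotation":[0,0,0],"jaw":1},{"dp":[0.2,0,-1],"rotation":[0,0,0],"jaw":1},{"dp":[0.2,0,-1],"rotation":[0,0,0],"jaw":1}]'
python3 -m pendant '[{"dp":[-0.2,0,-0.2],"rotation":[0.0075,-0.2495,-0.027],"jaw":1},{"dp":[-0.2,0,-0.2],"rotation":[0.0075,-0.2495,-0.027],"jaw":1},{"dp":[-0.2,0,-0.2],"rotation":[0.0075,-0.2495,-0.027],"jaw":1},{"dp":[-0.2,0,-0.2],"rotation":[0.0075,-0.2495,-0.027],"jaw":1},{"dp":[-0.2,0,-0.2],"rotation":[0.0075,-0.2495,-0.027],"jaw":1},{"dp":[-0.2,0,-0.2],"rotation":[0.0075,-0.2495,-0.027],"jaw":1},{"dp":[-0.2,0,-0.2],"rotation":[0.0075,-0.2495,-0.027],"jaw":1},{"dp":[-0.2,0,-0.2],"rotation":[0.0075,-0.2495,-0.027],"jaw":1}]'
python3 -c "
from h import *
go((.5068,.1306,.12),80.8,-30);go((.5068,.1306,.032),80.8,-30)
from bench import r;print(r.read_state()['joint_positions'])"
```

```text
time: 4.35
ee_pos: [0.52, 0.1686, 0.2049]
eef_rot: [0.702, 0.508, 0.407, -0.288]
ft_force: [0.4, 0.5, 0.3]
width: 0.0871
grip_force: 0.0
time: 5.35
ee_pos: [0.5063, 0.1325, 0.1929]
eef_rot: [0.745, 0.628, -0.168, 0.149]
ft_force: [0.3, -1.0, 0.3]
width: 0.087
grip_force: 0.0
dp [ 1.931e-01 -4.000e-04  5.664e-01] rot [ 0.001  -0.0112 -0.0016] deg 4.1 | ee [0.5063 0.1325 0.1929] F [ 0.3 -1.   0.3] w 0.087 t 5.35
dp [ 0.4499 -0.0063  1.0938] rot [ 0.001  -0.0112 -0.0016] deg 4.1 | ee [0.5063 0.1325 0.1929] F [ 0.3 -1.   0.3] w 0.087 t 5.35
[ 0.03844016  0.42958009 -0.77767364  1.58117859  0.57513194  1.63119642
 -0.99286267]
```

```bash
python3 -m pendant '[{"dp":[0.45,0,0.6],"rotation":[0.001,-0.0112,-0.0016],"jaw":1},{"dp":[0.45,0,0.6],"rotation":[0.001,-0.0112,-0.0016],"jaw":1},{"dp":[0.45,0,0.6],"rotation":[0.001,-0.0112,-0.0016],"jaw":1},{"dp":[0.45,0,0.6],"rotation":[0.001,-0.0112,-0.0016],"jaw":1}]'
python3 - <<'E'
from h import *
from bench import camera
go((.5068,.1306,.032),80.8,-30)
c=camera('top');cv2.imwrite('pics/pre.png',cv2.resize(c['image'][140:280,250:450,::-1],None,fx=4,fy=4))
E
```

```text
time: 5.85
ee_pos: [0.5107, 0.154, 0.0831]
eef_rot: [0.736, 0.627, -0.195, 0.165]
ft_force: [0.4, 0.7, -0.2]
width: 0.0872
grip_force: 0.0
dp [3.000e-02 2.000e-04 4.992e-01] rot [-0.0003 -0.0011  0.0001] deg 0.4 | ee [0.5107 0.154  0.0831] F [ 0.4  0.7 -0.2] w 0.0872 t 5.85
```

View pics/pre.png

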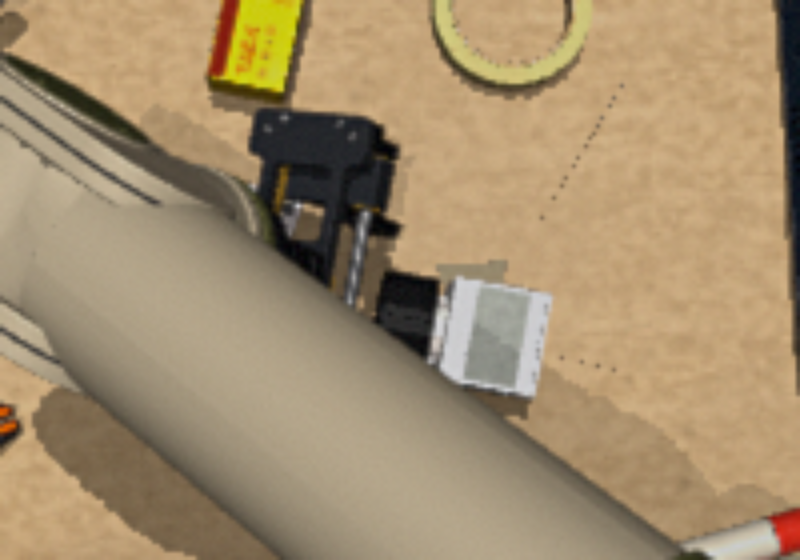

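The crop shows the gripper lined up behind and above the cap at about (405,305). It is clear of the carton at (255,50) and the tape. Going in to grip.

```bash
python3 -m pendant '[{"dp":[0.03,0,0.25],"rotation":[0,0,0],"jaw":1},{"dp":[0.03,0,0.4],"rotation":[0,0,0],"jaw":1},{"dp":[0.03,0,0.5],"rotation":[0,0,0],"jaw":1},{"dp":[0.03,0,0.5],"rotation":[0,0,0],"jaw":1},{"dp":[0.03,0,0.5],"rotation":[0,0,0],"jaw":0},{"dp":[0.03,0,0.5],"rotation":[0,0,0],"jaw":0},{"dp":[0.03,0,0.5],"rotation":[0,0,0],"jaw":0},{"dp":[0.03,0,0.5],"rotation":[0,0,0],"jaw":0}]' 55
python3 -m pendant '[{"dp":[0,0,0],"rotation":[0,0,0],"jaw":0},{"dp":[0,0,0],"rotation":[0,0,0],"jaw":0},{"dp":[0,0,0],"rotation":[0,0,0],"jaw":0}]'
python3 -c "
from h import *
go((.5068,.1306,.032),80.8,-30);go((.5068,.1306,.132),80.8,-30)"
```

```text
time: 6.9
ee_pos: [0.5042, 0.1218, 0.0134]
eef_rot: [0.736, 0.627, -0.196, 0.164]
ft_force: [-0.5, 1.5, 1.9]
width: 0.0594
grip_force: 55.0
time: 7.28
ee_pos: [0.5043, 0.1218, 0.0134]
eef_rot: [0.736, 0.627, -0.196, 0.164]
ft_force: [-0.0, 2.3, 4.0]
width: 0.0594
grip_force: 55.0
dp [-0.0093  0.0071 -0.0132] rot [-0.0006 -0.0011  0.0005] deg 0.5 | ee [0.5043 0.1218 0.0134] F [-0.   2.3  4. ] w 0.0594 t 7.28
dp [-0.3387  0.0041 -0.5928] rot [-0.0006 -0.0011  0.0005] deg 0.5 | ee [0.5043 0.1218 0.0134] F [-0.   2.3  4. ] w 0.0594 t 7.28
```

The width is 59.4 mm, so the jaws are on the cap's flats. Lifting, then turning upright.

```bash
python3 -m pendant '[{"dp":[-0.1,0,-0.17],"rotation":[0,0,0],"jaw":0},{"dp":[-0.3,0,-0.5],"rotation":[0,0,0],"jaw":0},{"dp":[-0.5,0,-0.87],"rotation":[0,0,0],"jaw":0},{"dp":[-0.5,0,-0.87],"rotation":[0,0,0],"jaw":0},{"dp":[-0.5,0,-0.87],"rotation":[0,0,0],"jaw":0}]'
python3 -c "
from h import *
go((.51,.15,.21),72,60)"
```

```text
time: 7.9
ee_pos: [0.5045, 0.1201, 0.1627]
eef_rot: [0.736, 0.627, -0.197, 0.164]
ft_force: [-0.3, 0.9, -2.2]
width: 0.0592
grip_force: 55.0
dp [ 0.1433  0.0193 -0.3729] rot [-0.008   0.2486  0.0259] deg 90.0 | ee [0.5045 0.1201 0.1627] F [-0.3  0.9 -2.2] w 0.0592 t 7.9
```

```bash
python3 -m pendant '[{"dp":[0.02,0,-0.05],"rotation":[-0.001,0.025,0.0026],"jaw":0},{"dp":[0.04,0,-0.1],"rotation":[-0.0024,0.05,0.005],"jaw":0},{"dp":[0.06,0.01,-0.16],"rotation":[-0.003,0.08,0.008],"jaw":0},{"dp":[0.08,0.01,-0.22],"rotation":[-0.0035,0.108,0.0113],"jaw":0},{"dp":[0.1,0.01,-0.28],"rotation":[-0.0044,0.136,0.0142],"jaw":0},{"dp":[0.12,0.02,-0.34],"rotation":[-0.0053,0.164,0.017],"jaw":0},{"dp":[0.14,0.02,-0.37],"rotation":[-0.0062,0.192,0.02],"jaw":0},{"dp":[0.14,0.02,-0.37],"rotation":[-0.007,0.218,0.0228],"jaw":0}]'
python3 -c "
from h import *
go((.51,.15,.21),72,60)"
```

```text
time: 8.9
ee_pos: [0.5146, 0.1641, 0.2003]
eef_rot: [0.73, 0.541, 0.338, -0.243]
ft_force: [-1.1, 0.1, -3.6]
width: 0.0592
grip_force: 55.0
dp [ 0.0076 -0.      0.005 ] rot [-0.0007  0.0299  0.0028] deg 10.8 | ee [0.5146 0.1641 0.2003] F [-1.1  0.1 -3.6] w 0.0592 t 8.9
```

```bash
python3 -m pendant '[{"dp":[0.0,0,0],"rotation":[0,0.015,0.0014],"jaw":0},{"dp":[0,0,0],"rotation":[-0.0007,0.03,0.0028],"jaw":0},{"dp":[0,0,0],"rotation":[-0.0007,0.03,0.0028],"jaw":0},{"dp":[0,0,0],"rotation":[-0.0007,0.03,0.0028],"jaw":0}]'
python3 - <<'E'
from h import *
from bench import camera
go((.5495,.2635,.15),72,60)
c=camera('side');np.savez('pics/up.npz',**c);cv2.imwrite('pics/up.png',cv2.resize(c['image'][60:310,200:480,::-1],None,fx=2.4,fy=2.4))
E
```

```text
time: 9.4
ee_pos: [0.5148, 0.1656, 0.2011]
eef_rot: [0.701, 0.511, 0.402, -0.293]
ft_force: [-0.1, 0.5, -2.6]
width: 0.0596
grip_force: 55.0
dp [0.0552 0.021  0.8943] rot [-0.0005  0.0008  0.0003] deg 0.3 | ee [0.5148 0.1656 0.2011] F [-0.1  0.5 -2.6] w 0.0596 t 9.4
```

View pics/up.png

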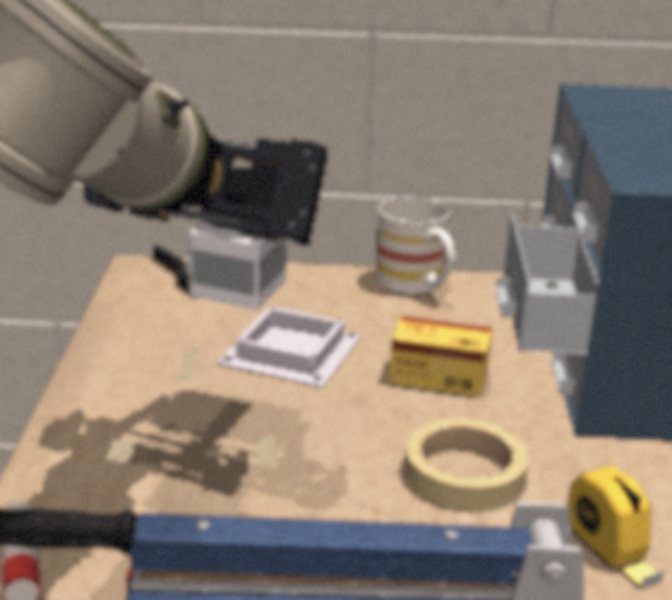

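The side crop shows the tub hanging upright under the gripper, with its body at about (237,265). I'll get its lean and position by fitting planes to its visible faces.

```bash
cat > lean.py <<'E'
import sys
from h import *
c=dict(np.load(sys.argv[1]));w=cloud(c);zlo,zhi=map(float,sys.argv[2:4]);cx,cy=map(float,sys.argv[4:6])
im=c['image'].astype(int);sat=im.max(-1)-im.min(-1)
m=(abs(w[...,0]-cx)<.06)&(abs(w[...,1]-cy)<.07)&(w[...,2]>zlo)&(w[...,2]<zhi)&(sat<40)&(im.sum(-1)>180)
p=w[m];print(len(p),rect(p),p[:,2].min(),p[:,2].max())
# normals grouping
r=np.random.default_rng(0);q=p
for k in range(2):
    best=None
    for _ in range(400):
        a=q[r.choice(len(q),3,False)];n=np.cross(a[1]-a[0],a[2]-a[0]);l=np.linalg.norm(n)
        if l<1e-4: continue
        n/=l;i=abs((q-a[0])@n)<.0025
        if best is None or i.sum()>best.sum():best=i
    s=q[best];cen=s.mean(0);n=np.linalg.svd(s-cen)[2][2]
    n=n*np.sign(n[:2]@(c['T'][:2,3]-cen[:2]))
    print('face',len(s),cen.round(4),'n',n.round(3),'az',np.degrees(np.arctan2(n[1],n[0])).round(1),'lean',np.degrees(np.arcsin(n[2])).round(1),'axis pt',(cen-.032*n).round(4),'z',s[:,2].min().round(4),s[:,2].max().round(4))
    q=q[~best]
    if len(q)<30:break
E
python3 lean.py pics/up.npz .1 .185 .51 .15
```

```text
1082 (array([509.6, 142.9]), array([66. , 66.3]), 71.9) 0.12455816942378084 0.18496695960834353
face 725 [0.5008 0.1163 0.1561] n [-0.31  -0.951  0.014] az -108.0 lean 0.8 axis pt [0.5107 0.1467 0.1556] z 0.1252 0.1849
face 241 [0.5396 0.1337 0.1527] n [ 0.947 -0.32  -0.014] az -18.6 lean -0.8 axis pt [0.5093 0.144  0.1532] z 0.126 0.184
```

```bash
python3 - <<'E'
from h import *
for f in('side0','top0','up'):
    w=cloud(dict(np.load(f'pics/{f}.npz')));
    near=(abs(w[...,0]-.55)<.06)&(abs(w[...,1]-.263)<.06)
    for lo,hi in((.021,.028),(.002,.0065)):
        p=w[near&(w[...,2]>lo)&(w[...,2]<hi)];print(f,lo,len(p),rect(p) if len(p)>3 else '')
E
```

```text
side0 0.021 184 (array([549.2, 263.1]), array([91. , 85.2]), 71.6)
side0 0.002 383 (array([548. , 254.8]), array([101.7, 115.8]), 81.0)
top0 0.021 236 (array([549. , 263.8]), array([83.8, 83.9]), 72.0)
top0 0.002 1071 (array([550.3, 263.6]), array([119.5, 118.8]), 1.1)
up 0.021 187 (array([548.7, 261.3]), array([88.5, 85.4]), 70.6)
up 0.002 474 (array([548.8, 255.3]), array([100.5, 115.6]), 82.1)
```

```bash
python3 -m pendant '[{"dp":[0.02,0.01,0.3],"rotation":[0,0,0],"jaw":0},{"dp":[0.05,0.02,0.6],"rotation":[0,0,0],"jaw":0},{"dp":[0.05,0.02,0.9],"rotation":[0,0,0],"jaw":0},{"dp":[0.05,0.02,0.9],"rotation":[0,0,0],"jaw":0},{"dp":[0.05,0.02,0.9],"rotation":[0,0,0],"jaw":0}]'
python3 - <<'E'
from h import *
from bench import camera
go((.5487,.2655,.13),72,60)
go((.5487,.2655,.09),72,60)
np.savez('pics/ov.npz',**camera('side'))
E
python3 lean.py pics/ov.npz .06 .125 .55 .263
```

```text
time: 10.07
ee_pos: [0.5552, 0.2791, 0.1406]
eef_rot: [0.7, 0.511, 0.403, -0.293]
ft_force: [0.5, 0.6, -2.1]
width: 0.0593
grip_force: 55.0
dp [-0.111  -0.0135  0.0739] rot [-0.0003  0.0006  0.0006] deg 0.3 | ee [0.5552 0.2791 0.1406] F [ 0.5  0.6 -2.1] w 0.0593 t 10.07
dp [-0.3414 -0.0142  0.2081] rot [-0.0003  0.0006  0.0006] deg 0.3 | ee [0.5552 0.2791 0.1406] F [ 0.5  0.6 -2.1] w 0.0593 t 10.07
840 (array([549.5, 253.4]), array([63. , 65.9]), 72.5) 0.06259442820858407 0.12499907184309472
face 522 [0.5421 0.2293 0.0947] n [-0.298 -0.955  0.01 ] az -107.3 lean 0.6 axis pt [0.5516 0.2598 0.0944] z 0.0626 0.1246
face 164 [0.5792 0.2445 0.0918] n [ 0.948 -0.319 -0.016] az -18.6 lean -0.9 axis pt [0.5488 0.2547 0.0923] z 0.0645 0.1244
```

```bash
python3 -m pendant '[{"dp":[-0.11,-0.013,0.07],"rotation":[0,0,0],"jaw":0},{"dp":[-0.11,-0.013,0.07],"rotation":[0,0,0],"jaw":0},{"dp":[-0.18,-0.013,0.11],"rotation":[0,0,0],"jaw":0},{"dp":[-0.22,-0.013,0.14],"rotation":[0,0,0],"jaw":0},{"dp":[-0.26,-0.013,0.16],"rotation":[0,0,0],"jaw":0},{"dp":[-0.29,-0.013,0.18],"rotation":[0,0,0],"jaw":0},{"dp":[-0.29,-0.013,0.18],"rotation":[0,0,0],"jaw":0}]'
python3 - <<'E'
from h import *
go((.5487,.2655,.09),72,60)
E
```

```text
time: 11.0
ee_pos: [0.5536, 0.2811, 0.0887]
eef_rot: [0.7, 0.511, 0.403, -0.294]
ft_force: [0.3, -0.6, -2.9]
width: 0.0595
grip_force: 55.0
dp [-0.0469  0.0011  0.0262] rot [-0.0004  0.0005  0.0003] deg 0.2 | ee [0.5536 0.2811 0.0887] F [ 0.3 -0.6 -2.9] w 0.0595 t 11.0
```

```bash
python3 -m pendant '[{"dp":[-0.02,0,0.012],"rotation":[0,0,0],"jaw":0},{"dp":[-0.042,0,0.024],"rotation":[0,0,0],"jaw":0},{"dp":[-0.042,0,0.024],"rotation":[0,0,0],"jaw":0}]'
python3 - <<'E'
from h import *
from bench import camera
go((.5487,.2655,.09),72,60)
np.savez('pics/in.npz',**camera('side'))
E
python3 lean.py pics/in.npz .03 .067 .55 .263
```

```text
time: 11.38
ee_pos: [0.5536, 0.2809, 0.0815]
eef_rot: [0.7, 0.511, 0.403, -0.293]
ft_force: [0.2, 0.3, -2.8]
width: 0.0591
grip_force: 55.0
dp [-0.0047  0.0008  0.0029] rot [-0.0003  0.0005  0.0004] deg 0.3 | ee [0.5536 0.2809 0.0815] F [ 0.2  0.3 -2.8] w 0.0591 t 11.38
489 (array([556.6, 242.4]), array([89.6, 50.8]), 21.8) 0.030025513790278846 0.06678094334481222
face 298 [0.5402 0.2314 0.048 ] n [-0.291 -0.955  0.063] az -106.9 lean 3.6 axis pt [0.5495 0.262  0.046 ] z 0.03 0.0662
face 74 [0.5773 0.2444 0.0434] n [ 0.949 -0.314  0.019] az -18.3 lean 1.1 axis pt [0.5469 0.2544 0.0428] z 0.0302 0.0661
```

```bash
python3 -m pendant '[{"dp":[-0.01,0,0.006],"rotation":[0,0,0],"jaw":0},{"dp":[-0.013,0,0.0075],"rotation":[0,0,0],"jaw":0},{"dp":[-0.013,0,0.0075],"rotation":[0,0,0],"jaw":0}]'
```

```text
time: 11.8
ee_pos: [0.5538, 0.2814, 0.0804]
eef_rot: [0.7, 0.511, 0.404, -0.294]
ft_force: [-3.6, -2.8, 6.0]
width: 0.0594
grip_force: 55.0
```

Touchdown. Releasing and retreating along the tool axis.

```bash
python3 -m pendant '[{"dp":[0,0,0],"rotation":[0,0,0],"jaw":0.8},{"dp":[0,0,0],"rotation":[0,0,0],"jaw":1},{"dp":[0,0,0],"rotation":[0,0,0],"jaw":1},{"dp":[0,0,0],"rotation":[0,0,0],"jaw":1},{"dp":[0,0,-0.3],"rotation":[0,0,0],"jaw":1},{"dp":[0,0,-0.7],"rotation":[0,0,0],"jaw":1},{"dp":[0,0,-1],"rotation":[0,0,0],"jaw":1},{"dp":[0,0,-1],"rotation":[0,0,0],"jaw":1}]'
python3 - <<'E'
from h import *
from bench import camera
go((.5492,.2635,.22),72,0)
np.savez('pics/rel.npz',**camera('side'))
c=camera('top');cv2.imwrite('pics/rel.png',cv2.resize(c['image'][120:280,220:420,::-1],None,fx=4,fy=3.75))
E
python3 lean.py pics/rel.npz .03 .064 .55 .263
```

```text
time: 12.8
ee_pos: [0.5152, 0.1541, 0.1556]
eef_rot: [0.702, 0.51, 0.404, -0.291]
ft_force: [0.1, 0.5, 0.2]
width: 0.0872
grip_force: 0.0
dp [ 0.6486 -0.01    0.5053] rot [ 0.0008 -0.1658  0.    ] deg 59.7 | ee [0.5152 0.1541 0.1556] F [0.1 0.5 0.2] w 0.0872 t 12.8
525 (array([548.6, 258.9]), array([69. , 66.7]), 72.9) 0.03003797855308732 0.06399545072257995
face 279 [0.5387 0.2318 0.0471] n [-0.331 -0.944 -0.006] az -109.3 lean -0.3 axis pt [0.5493 0.262  0.0473] z 0.0301 0.064
face 126 [0.5784 0.2497 0.0485] n [ 0.949 -0.313  0.039] az -18.2 lean 2.2 axis pt [0.5481 0.2597 0.0472] z 0.03 0.0639
```

View pics/rel.png

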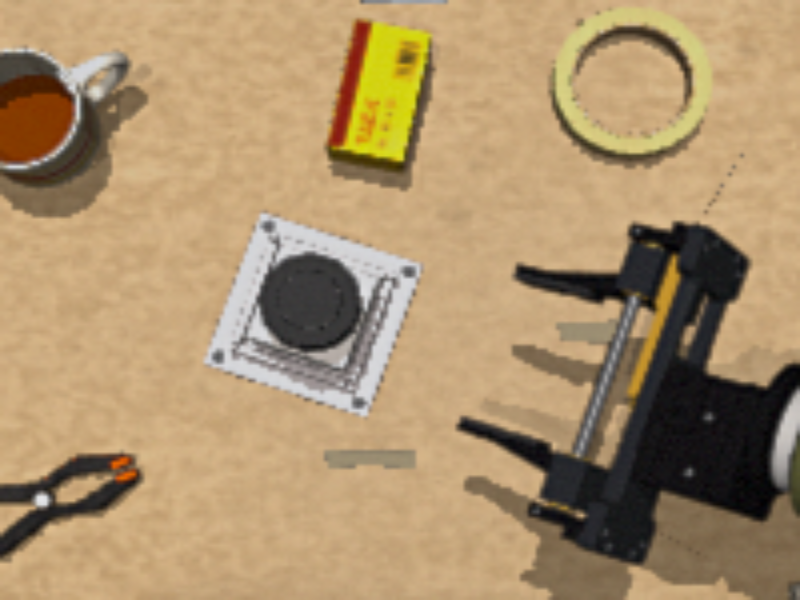

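The tub stands square in the holder, with the cap at about (310,300) in the crop, and the gripper is clear. I'll measure the cap top and move above it.

```bash
python3 -m pendant '[{"dp":[0.4,0,-0.2],"rotation":[0,-0.028,0],"jaw":1},{"dp":[0.65,0,0],"rotation":[0,-0.056,0],"jaw":1},{"dp":[0.65,0,0.3],"rotation":[0,-0.084,0],"jaw":1},{"dp":[0.65,-0.01,0.5],"rotation":[0.0008,-0.112,0],"jaw":1},{"dp":[0.65,-0.01,0.5],"rotation":[0.0008,-0.14,0],"jaw":1},{"dp":[0.65,-0.01,0.5],"rotation":[0.0008,-0.166,0],"jaw":1},{"dp":[0.65,-0.01,0.5],"rotation":[0.0008,-0.166,0],"jaw":1},{"dp":[0.65,-0.01,0.5],"rotation":[0.0008,-0.166,0],"jaw":1}]'
python3 - <<'E'
from h import *
from bench import camera,r
print(r.read_state()['joint_positions'].round(2))
for n in('side','wrist'):
    c=camera(n);np.savez(f'pics/{n}1.npz',**c);w=cloud(c);im=c['image'].astype(int)
    m=(abs(w[...,0]-.55)<.05)&(abs(w[...,1]-.263)<.05)&(abs(w[...,2]-.106)<.006)&(im.sum(-1)<260)
    p=w[m];print(n,len(p),rect(p) if len(p)>5 else '',np.median(p[:,2]) if len(p) else '')
    m=(abs(w[...,0]-.55)<.06)&(abs(w[...,1]-.263)<.06)&(abs(w[...,2]-.064)<.004)&(im.sum(-1)>300)
    p=w[m];print(n,'shoulder',len(p),rect(p) if len(p)>5 else '')
cv2.imwrite('pics/wrist1.png',c['image'][...,::-1])
go((.5492,.2635,.0975),72,0)
E
```

```text
time: 13.9
ee_pos: [0.5448, 0.2723, 0.2]
eef_rot: [0.805, 0.594, -0.001, -0.003]
ft_force: [-0.5, 0.3, -0.7]
width: 0.0873
grip_force: 0.0
[ 0.07  0.42 -0.79  1.5   0.3   1.35 -1.04]
side 258 (array([547.5, 260.5]), array([56.1, 61. ]), 3.1) 0.1052678798764908
side shoulder 175 (array([549.2, 260.7]), array([68.8, 64.3]), 72.5)
wrist 3231 (array([547.2, 263.9]), array([58.7, 58.6]), 72.5) 0.10595341137704634
wrist shoulder 626 (array([547.8, 262.9]), array([64.2, 63.4]), 71.4)
dp [-0.0239  0.0306  0.8092] rot [-0.0008 -0.0005  0.0013] deg 0.6 | ee [0.5464 0.2678 0.2002] F [ 0.1  0.1 -0.2] w 0.0865 t 14.0
```

View pics/wrist1.png

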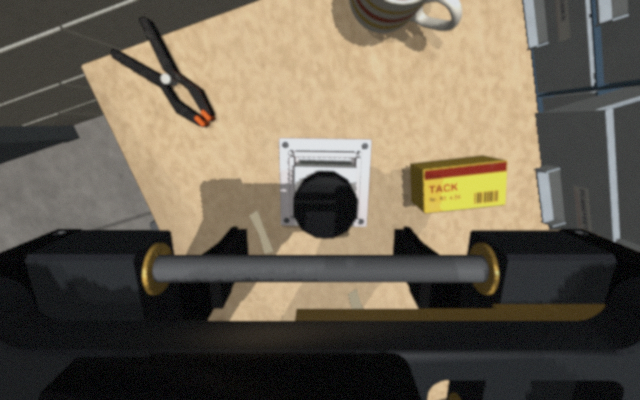

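The wrist view shows the cap centred at about (325,204) between the open fingers, measuring (0.547, 0.264) with its top at 0.106 as expected. Descending to TCP z ≈ 0.079.

```bash
python3 -c "
from h import *
go((.5477,.2637,.0977),72,0)"
python3 -m pendant '[{"dp":[-0.025,0.02,0.3],"rotation":[-0.0008,-0.0005,0.0013],"jaw":1},{"dp":[-0.025,0.02,0.5],"rotation":[-0.0008,-0.0005,0.0013],"jaw":1},{"dp":[-0.025,0.02,0.65],"rotation":[-0.0008,-0.0005,0.0013],"jaw":1},{"dp":[-0.025,0.02,0.75],"rotation":[-0.0008,-0.0005,0.0013],"jaw":1},{"dp":[-0.025,0.02,0.808],"rotation":[-0.0008,-0.0005,0.0013],"jaw":1},{"dp":[-0.025,0.02,0.808],"rotation":[-0.0008,-0.0005,0.0013],"jaw":1},{"dp":[-0.025,0.02,0.808],"rotation":[-0.0008,-0.0005,0.0013],"jaw":1}]'
python3 -c "
from h import *
go((.5477,.2637,.0977),72,0)"
```

```text
dp [-0.0257  0.0206  0.8079] rot [-0.0008 -0.0005  0.0013] deg 0.6 | ee [0.5464 0.2678 0.2002] F [ 0.1  0.1 -0.2] w 0.0865 t 14.0
time: 14.88
ee_pos: [0.5491, 0.2624, 0.0811]
eef_rot: [0.81, 0.587, 0.0, 0.002]
ft_force: [0.4, 0.1, 0.7]
width: 0.0869
grip_force: 0.0
dp [ 0.0051 -0.0118  0.0141] rot [ 0.0005  0.0002 -0.0005] deg 0.2 | ee [0.5491 0.2624 0.0811] F [0.4 0.1 0.7] w 0.0869 t 14.88
```

```bash
python3 -m pendant '[{"dp":[0.005,-0.012,0.01],"rotation":[0,0,0],"jaw":1},{"dp":[0.005,-0.012,0.01],"rotation":[0,0,0],"jaw":1},{"dp":[0.005,-0.012,0.01],"rotation":[0,0,0],"jaw":0},{"dp":[0.005,-0.012,0.01],"rotation":[0,0,0],"jaw":0},{"dp":[0.005,-0.012,0.01],"rotation":[0,0,0],"jaw":0},{"dp":[0.005,-0.012,0.01],"rotation":[0,0,0],"jaw":0},{"dp":[0.005,-0.012,0.01],"rotation":[0,0,0],"jaw":0},{"dp":[0.005,-0.012,0.01],"rotation":[0,0,0],"jaw":0}]' 50
python3 -c "
from h import *
from bench import r
go((.5477,.2637,.0977),72,0);print(r.read_state()['torque'])"
```

```text
time: 15.88
ee_pos: [0.5473, 0.2633, 0.0788]
eef_rot: [0.81, 0.587, -0.0, 0.002]
ft_force: [-0.3, -0.3, -0.4]
width: 0.0597
grip_force: 50.0
dp [ 0.003   0.0017 -0.0015] rot [ 0.0004  0.0003 -0.0005] deg 0.2 | ee [0.5473 0.2633 0.0788] F [-0.3 -0.3 -0.4] w 0.0597 t 15.88
[ 0.00733519 -0.14539655 -0.00772196]
```

Gripped cleanly with no load. Pressing down in steps (about 4 mm, then 6 mm).

```bash
python3 -m pendant '[{"dp":[0,0,0.015],"rotation":[0,0,0],"jaw":0},{"dp":[0,0,0.03],"rotation":[0,0,0],"jaw":0},{"dp":[0,0,0.03],"rotation":[0,0,0],"jaw":0}]'
python3 -m pendant '[{"dp":[0,0,0.006],"rotation":[0,0,0],"jaw":0},{"dp":[0,0,0.012],"rotation":[0,0,0],"jaw":0},{"dp":[0,0,0.012],"rotation":[0,0,0],"jaw":0}]'
```

```text
time: 16.25
ee_pos: [0.5474, 0.2634, 0.0751]
eef_rot: [0.81, 0.587, -0.0, 0.002]
ft_force: [-3.2, -2.2, 9.8]
width: 0.06
grip_force: 50.0
time: 16.62
ee_pos: [0.5474, 0.2634, 0.0736]
eef_rot: [0.81, 0.587, 0.0, 0.002]
ft_force: [-3.7, -2.7, 12.7]
width: 0.0593
grip_force: 50.0
```

```bash
python3 -m pendant '[{"dp":[0,0,0.009],"rotation":[0,0,0],"jaw":0},{"dp":[0,0,0.009],"rotation":[0,0,0],"jaw":0}]'
python3 -m pendant '[{"dp":[0,0,0],"rotation":[0,0,-0.015],"jaw":0},{"dp":[0,0,0],"rotation":[0,0,-0.03],"jaw":0},{"dp":[0,0,0],"rotation":[0,0,-0.045],"jaw":0},{"dp":[0,0,0],"rotation":[0,0,-0.045],"jaw":0}]'
python3 -c "
from bench import r
s=r.read_state();print(s['torque'],s['joint_positions'].round(2))"
```

```text
time: 16.88
ee_pos: [0.5474, 0.2635, 0.0724]
eef_rot: [0.81, 0.587, 0.0, 0.002]
ft_force: [-4.9, -3.4, 13.7]
width: 0.0597
grip_force: 50.0
time: 17.38
ee_pos: [0.5483, 0.2642, 0.0729]
eef_rot: [0.719, 0.695, 0.001, 0.002]
ft_force: [-1.3, 0.2, 12.9]
width: 0.0596
grip_force: 50.0
[-0.20143989  0.20579424  0.06141869] [ 0.08  0.55 -0.79  1.64  0.43  1.13 -0.85]
```

```bash
python3 -m pendant '[{"dp":[0,0,0.005],"rotation":[0,0,-0.02],"jaw":0},{"dp":[0,0,0.005],"rotation":[0,0,-0.04],"jaw":0},{"dp":[0,0,0.005],"rotation":[0,0,-0.06],"jaw":0},{"dp":[0,0,0.005],"rotation":[0,0,-0.08],"jaw":0},{"dp":[0,0,0.005],"rotation":[0,0,-0.08],"jaw":0}]'
python3 -c "
from bench import r
s=r.read_state();print(s['torque'],s['joint_positions'].round(2))"
```

```text
time: 18.0
ee_pos: [0.5481, 0.2646, 0.0723]
eef_rot: [0.523, 0.852, 0.001, 0.002]
ft_force: [-1.4, -1.1, 13.1]
width: 0.0596
grip_force: 50.0
[-0.14821348  0.33722819  0.17132174] [ 0.15  0.58 -0.89  1.64  0.49  1.15 -0.39]
```

```bash
python3 -m pendant '[{"dp":[0,0,0],"rotation":[0,0,-0.02],"jaw":0},{"dp":[0,0,0],"rotation":[0,0,-0.04],"jaw":0},{"dp":[0,0,0],"rotation":[0,0,-0.06],"jaw":0},{"dp":[0,0,0],"rotation":[0,0,-0.06],"jaw":0}]'
python3 -c "
from bench import r
s=r.read_state();print(s['torque'],s['joint_positions'].round(2))"
```

```text
time: 18.5
ee_pos: [0.548, 0.2646, 0.0722]
eef_rot: [0.354, 0.935, 0.0, 0.002]
ft_force: [-3.1, -0.9, 13.9]
width: 0.0598
grip_force: 50.0
[-0.0169942   0.38512363  0.20501597] [ 0.19  0.62 -0.96  1.64  0.54  1.17 -0.05]
```

```bash
python3 - <<'E'
from h import *
from bench import camera
c=camera('wrist');w=cloud(c);np.savez('pics/w2.npz',**c);im=c['image'].astype(int)
m=(abs(w[...,0]-.55)<.06)&(abs(w[...,1]-.263)<.06)&(abs(w[...,2]-.064)<.004)&(im.sum(-1)>300)
p=w[m];print('shoulder',len(p),rect(p) if len(p)>5 else '')
c=camera('side');np.savez('pics/s2.npz',**c)
E
python3 lean.py pics/s2.npz .03 .062 .55 .263
```

```text
shoulder 1568 (array([532. , 268.3]), array([64.2, 32.1]), 71.5)
419 (array([548.6, 257.5]), array([65.6, 65.3]), 70.8) 0.03006335796901194 0.06193444699186024
face 254 [0.5383 0.2316 0.0466] n [-0.326 -0.945 -0.009] az -109.0 lean -0.5 axis pt [0.5487 0.2618 0.0469] z 0.0301 0.0615
face 109 [0.578  0.2485 0.0462] n [ 0.943 -0.327  0.055] az -19.1 lean 3.1 axis pt [0.5478 0.259  0.0444] z 0.0301 0.0619
```

The tool has turned 67° and the tub has stayed at about 71.5°, so the turn is in the window. Letting up gently.

```bash
python3 -m pendant '[{"dp":[0,0,-0.025],"rotation":[0,0,0],"jaw":0},{"dp":[0,0,-0.05],"rotation":[0,0,0],"jaw":0},{"dp":[0,0,-0.08],"rotation":[0,0,0],"jaw":0},{"dp":[0,0,-0.08],"rotation":[0,0,0],"jaw":0}]'
```

```text
time: 19.1
ee_pos: [0.5471, 0.2631, 0.0822]
eef_rot: [0.355, 0.935, -0.001, 0.001]
ft_force: [0.4, 0.6, 0.1]
width: 0.0596
grip_force: 50.0
```

```bash
python3 -m pendant '[{"dp":[0,0,-0.1],"rotation":[0,0,0],"jaw":0},{"dp":[0,0,-0.2],"rotation":[0,0,0],"jaw":0},{"dp":[0,0,-0.3],"rotation":[0,0,0],"jaw":0},{"dp":[0,0,-0.4],"rotation":[0,0,0],"jaw":0},{"dp":[0,0,-0.6],"rotation":[0,0,0],"jaw":0},{"dp":[0,0,-0.8],"rotation":[0,0,0],"jaw":0},{"dp":[0,0,-0.8],"rotation":[0,0,0],"jaw":0}]'
python3 - <<'E'
from h import *
from bench import camera
c=camera('side');np.savez('pics/s3.npz',**c);cv2.imwrite('pics/s3.png',cv2.resize(c['image'][60:310,200:480,::-1],None,fx=2.4,fy=2.4))
go((.49,.10,.10),100,0)
E
python3 lean.py pics/s3.npz .03 .062 .55 .263
```

```text
time: 19.98
ee_pos: [0.5479, 0.2646, 0.2053]
eef_rot: [0.355, 0.935, 0.0, 0.003]
ft_force: [-1.1, 0.2, -1.2]
width: 0.0592
grip_force: 50.0
dp [-0.4361 -1.0724  0.8162] rot [0.0003 0.0006 0.1068] deg 38.4 | ee [0.5474 0.264  0.2036] F [-0.2  0.4 -0.7] w 0.0595 t 20.02
430 (array([549.5, 261. ]), array([69.7, 65.8]), 71.2) 0.030037429373141578 0.06199380204411087
face 269 [0.54   0.2316 0.0463] n [-0.332 -0.943  0.004] az -109.4 lean 0.3 axis pt [0.5506 0.2618 0.0462] z 0.0301 0.0619
face 109 [0.5783 0.2489 0.0466] n [ 0.945 -0.325  0.019] az -19.0 lean 1.1 axis pt [0.548  0.2593 0.0459] z 0.03 0.0618
```

View pics/s3.png

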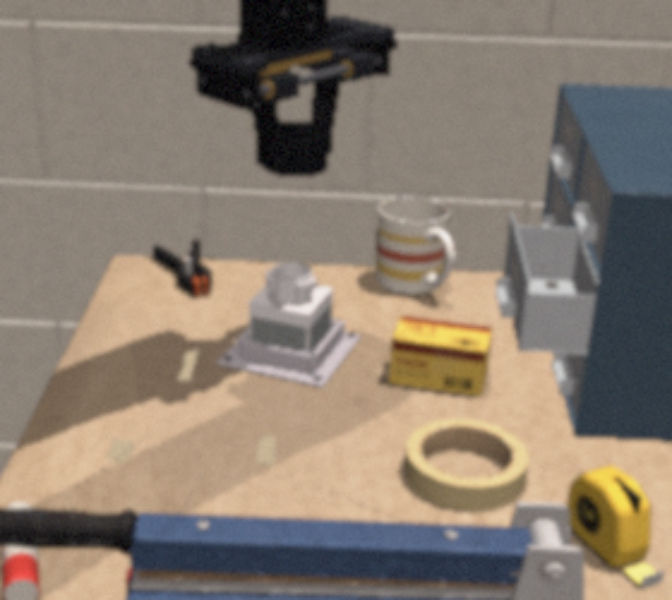

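The cap is off, held at about (292,150), and the open tub stands in the holder at (290,320). Carrying the cap to the clear area.

```bash
python3 -m pendant '[{"dp":[-0.15,-0.35,0],"rotation":[0,0,0.025],"jaw":0},{"dp":[-0.3,-0.7,0],"rotation":[0,0,0.05],"jaw":0},{"dp":[-0.43,-1,0],"rotation":[0,0,0.08],"jaw":0},{"dp":[-0.43,-1,0.4],"rotation":[0,0,0.107],"jaw":0},{"dp":[-0.43,-1,0.7],"rotation":[0,0,0.107],"jaw":0},{"dp":[-0.43,-1,0.8],"rotation":[0,0,0.107],"jaw":0},{"dp":[-0.43,-1,0.8],"rotation":[0,0,0.107],"jaw":0}]'
python3 -c "
from h import *
go((.493,.11,.03),100,0)"
```

```text
time: 20.9
ee_pos: [0.4956, 0.1088, 0.0825]
eef_rot: [0.643, 0.766, -0.001, 0.001]
ft_force: [0.0, -0.1, 0.4]
width: 0.0594
grip_force: 50.0
dp [ 0.0121 -0.0153  0.4748] rot [-0.0001  0.0003 -0.0001] deg 0.1 | ee [0.4956 0.1088 0.0825] F [ 0.  -0.1  0.4] w 0.0594 t 20.9
```

Measuring the rim height before the final descent, since the cap may have slipped in the grip.

```bash
python3 -m pendant '[{"dp":[0,0,0.15],"rotation":[0,0,0],"jaw":0},{"dp":[0,0,0.3],"rotation":[0,0,0],"jaw":0},{"dp":[0,0,0.4],"rotation":[0,0,0],"jaw":0},{"dp":[0,0,0.44],"rotation":[0,0,0],"jaw":0},{"dp":[0,0,0.44],"rotation":[0,0,0],"jaw":0}]'
python3 - <<'E'
from h import *
from bench import camera,r
go((.493,.11,.027),100,0)
c=camera('side');w=cloud(c);im=c['image'].astype(int)
m=(abs(w[...,0]-.495)<.02)&(abs(w[...,1]-.08)<.012)&(w[...,2]<.06)&(im.max(-1)<70)
print(m.sum(),np.percentile(w[m][:,2],[0,2,10,50,100]).round(4) if m.any() else '')
E
```

```text
time: 21.52
ee_pos: [0.4964, 0.1084, 0.0172]
eef_rot: [0.643, 0.766, -0.0, 0.002]
ft_force: [0.4, 0.7, 0.1]
width: 0.0601
grip_force: 50.0
dp [ 0.0146 -0.0206  0.0592] rot [ 0.0002  0.0004 -0.0002] deg 0.2 | ee [0.4964 0.1084 0.0172] F [0.4 0.7 0.1] w 0.0601 t 21.52
317 [0.0091 0.0115 0.0142 0.0313 0.0465]
```

```bash
python3 -m pendant '[{"dp":[0,0,0.03],"rotation":[0,0,0],"jaw":0},{"dp":[0,0,0.055],"rotation":[0,0,0],"jaw":0},{"dp":[0,0,0.055],"rotation":[0,0,0],"jaw":0},{"dp":[0,0,0.055],"rotation":[0,0,0],"jaw":0}]'
python3 -m pendant '[{"dp":[0,0,0.006],"rotation":[0,0,0],"jaw":0},{"dp":[0,0,0.012],"rotation":[0,0,0],"jaw":0},{"dp":[0,0,0.012],"rotation":[0,0,0],"jaw":0}]'
```

```text
time: 22.08
ee_pos: [0.4961, 0.1082, 0.0085]
eef_rot: [0.643, 0.766, -0.001, 0.001]
ft_force: [-0.8, -0.3, 0.0]
width: 0.0597
grip_force: 50.0
time: 22.45
ee_pos: [0.4962, 0.1082, 0.0071]
eef_rot: [0.643, 0.766, -0.001, 0.002]
ft_force: [-2.8, -2.8, 7.6]
width: 0.0595
grip_force: 50.0
```

Contact. Releasing and rising.

```bash
python3 -m pendant '[{"dp":[0,0,0],"rotation":[0,0,0],"jaw":1},{"dp":[0,0,0],"rotation":[0,0,0],"jaw":1},{"dp":[0,0,0],"rotation":[0,0,0],"jaw":1},{"dp":[0,0,0],"rotation":[0,0,0],"jaw":1},{"dp":[0,0,-0.2],"rotation":[0,0,0],"jaw":1},{"dp":[0,0,-0.5],"rotation":[0,0,0],"jaw":1},{"dp":[0,0,-1],"rotation":[0,0,0],"jaw":1},{"dp":[0,0,-1],"rotation":[0,0,0],"jaw":1}]'
python3 - <<'E'
from h import *
from bench import camera
c=camera('side');np.savez('pics/s4.npz',**c);cv2.imwrite('pics/s4.png',cv2.resize(c['image'][60:310,200:480,::-1],None,fx=2.4,fy=2.4))
c=camera('wrist');w=cloud(c);im=c['image'].astype(int)
m=(abs(w[...,0]-.497)<.04)&(abs(w[...,1]-.109)<.04)&(abs(w[...,2]-.0345)<.006)&(im.max(-1)<90)
p=w[m];print(m.sum(),rect(p),np.median(p[:,2]));n=np.linalg.svd(p-p.mean(0),full_matrices=False)[2][2];print('tilt',np.degrees(np.arccos(abs(n[2]))))
E
python3 lean.py pics/s4.npz .03 .062 .55 .263
```

```text
time: 23.45
ee_pos: [0.4977, 0.1094, 0.1604]
eef_rot: [0.643, 0.766, 0.001, 0.004]
ft_force: [-0.1, -0.0, -0.8]
width: 0.087
grip_force: 0.0
2650 (array([496. , 108.6]), array([59.1, 58.6]), 9.1) 0.034441607260223855
tilt 0.5658948538475296
431 (array([549.4, 260.5]), array([71.1, 66.6]), 72.1) 0.030007831669835672 0.06199613437396201
face 270 [0.539  0.2315 0.0459] n [-0.32  -0.947  0.017] az -108.7 lean 1.0 axis pt [0.5493 0.2618 0.0454] z 0.03 0.0619
face 112 [0.5781 0.2482 0.0465] n [ 0.944 -0.329  0.013] az -19.2 lean 0.8 axis pt [0.5479 0.2587 0.0461] z 0.0308 0.062
```

View pics/s4.png

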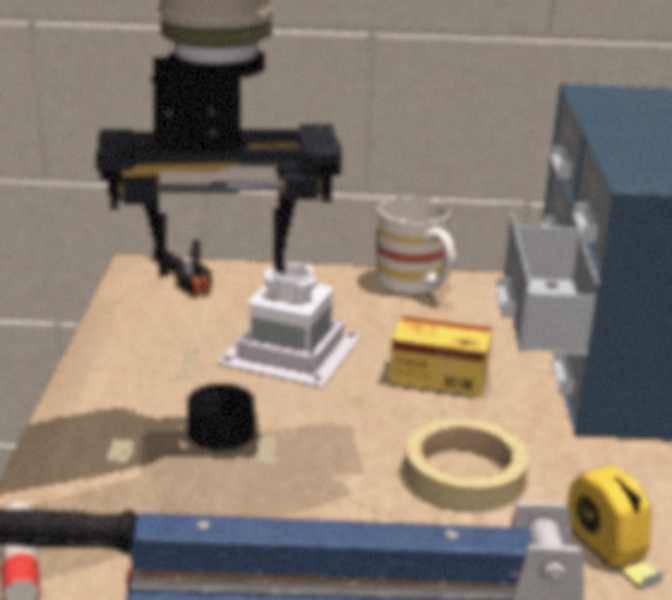

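The cap lies flat at (220,415), top at 34.4 mm with 0.6° of tilt. The open tub stands in the holder at (290,320), the bystanders have not moved, and the gripper is clear.

```bash
python3 -c "
from bench import r;print(r.close_job())"
```

```text
the job is handed in; nothing more can be done
None
```

The job is handed in (no verdict was shown): the open tub stands upright in the holder, and the cap lies flat, open side down, on the bench about 160 mm from it. The tape, clamp and carton looked undisturbed in the last picture.

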